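# Dry-stack the lifts of a carved boat model on its building board

## Task

The boat model is built up upside down from four wooden lifts before it is glued and carved: stack them dry on the building board, threaded over its two dowels, the widest (dark deck) lift first, then each next narrower one, the narrowest (keel) lift last. Every bow must point to the end of the board with the red arrow, and every lift must lie fully home, flat on the one beneath. Leave the little turned finial and the glue bottle standing nearby upright.

Things in the scene. Friction and masses are not known exactly. Their poses are not given: they have to be found in the camera images.
- building_board: pale plywood board, screwed to the bench, 204 x 74 x 12 mm (x = -88 to +116), with two upright 8 mm dowels at x = -42 and +42 mm, y = 0, rising 62 mm above it, the top 12 mm tapered to 3 mm. Origin: underside, midway between the dowels; x towards the red arrow, z up. The first lift home has its origin 12 mm above this one, each further lift 14 mm more.
- bow_mark (a point): the red arrowhead painted on the board's top face near one short edge, 105 mm along the board's x from its origin; the bows point to this end
- lift_deck: deck lift, goes on first: very dark brown wood, the widest and longest; 54 mm wide, 14 mm thick, boat-shaped: parallel sides from x = -54 to +54 mm, pointed bow at +x, flat stern at -x, two 12 mm through holes at x = -42 and +42 mm, y = 0. Lies flat, pencilled face up. Origin: underside, midway between the holes; x to the bow, z up. Bow tip at x = +94 mm, stern at x = -74 mm. About 65 g.
- lift_second: second lift, goes on the deck lift: pale cream wood; 46 mm wide, 14 mm thick, boat-shaped: parallel sides from x = -54 to +54 mm, pointed bow at +x, flat stern at -x, two 12 mm through holes at x = -42 and +42 mm, y = 0. Lies flat, pencilled face up. Origin: underside, midway between the holes; x to the bow, z up. Bow tip at x = +89 mm, stern at x = -70 mm. About 55 g.
- lift_third: third lift, goes on the second: red wood; 38 mm wide, 14 mm thick, boat-shaped: parallel sides from x = -54 to +54 mm, pointed bow at +x, flat stern at -x, two 12 mm through holes at x = -42 and +42 mm, y = 0. Lies flat, pencilled face up. Origin: underside, midway between the holes; x to the bow, z up. Bow tip at x = +83 mm, stern at x = -66 mm. About 45 g.
- lift_keel: keel lift, goes on last: orange-brown wood, the narrowest and shortest; 30 mm wide, 14 mm thick, boat-shaped: parallel sides from x = -54 to +54 mm, pointed bow at +x, flat stern at -x, two 12 mm through holes at x = -42 and +42 mm, y = 0. Lies flat, pencilled face up. Origin: underside, midway between the holes; x to the bow, z up. Bow tip at x = +76 mm, stern at x = -62 mm. About 35 g.
- finial: bystander: small turned pale wooden finial, 38 mm in diameter, 71 mm tall, standing loose; origin at the centre of its foot, z up. Do not knock it over.
- glue: bystander: white glue bottle with an orange nozzle, 58 mm in diameter, 178 mm tall, standing loose; origin at the centre of its foot, z up. Do not knock it over.

How it is judged:
By the outcome, as a careful person would: the job done as asked, in the order asked, and still so for the second after the job is handed in, with the robot touching nothing.
It also fails if it takes over 120 s, if anything falls off the work surface, if the arm or the gripper's body presses on something with over 40 N, if the wrist force passes 120 N, or if a joint passes its speed limit or range.

## Robot

A 6-joint arm with a two-finger parallel gripper is mounted at the origin on a cart in front of the work surface, level with it; the furniture and walls round the work are solid. World frame = base frame: x ahead of the robot, y to its left, z up, the work surface at z = 0. Lengths are in m, angles in rad, forces in N, time in s.
With the tool pointing down it reaches from about 0.35 to 0.975 m from the base axis. Payload 17.4 kg.
Tool frame: the origin (TCP) lies on the centre line of the jaws, within the pads' length; the fingertips stand env.finger_overhang ahead of it and the grasp point (between the pads) lies 6 mm ahead of it (env.finger_overhang is the distance from the TCP to the fingertips, in m); z points along the fingers, y is the line along which they close (so a half turn about z gives the same grasp; the last joint's range is limited). The gripper opens to 85 mm and grips with 20 to 120 N. Pads are 22 mm wide; open, the fingers measure 114 mm over their backs; the gripper's body (76 mm by 85 mm) begins 54 mm behind the grasp point. The pads swing forward as they close: fully open they stand 13 mm farther back than shut.
Start: joints at [1.142, 0.116, 1.442, -0, 1.584, -0.038], TCP at [0.257, 0.624, 0.256] pointing down, gripper open.
Joint ranges: [-2.83, 2.83], [-0.83, 2.19], [0.07, 2.5], [-1.14, 4.28], [0.01, 3], [-2.97, 2.97]. Speed limits (rad/s): [1.89, 1.89, 2.22, 3.14, 3.14, 3.14].

## Interface

Orientations are given as a unit quaternion [x, y, z, w].
In Python, from workcell import env gives the robot as it stands.
- The arm moves only by the shell command python3 -m inch 'ROWS'. ROWS is JSON, a list of rows, each a list of 7 numbers: the turn, a rotation vector about the world's x, y, z in units of 0.08 rad (1.0 is 0.08 rad), then the shift along the world's x, y, z in units of 0.05 m (1.0 is 0.05 m), then the opening, from 0 (shut) to 1 (fully open). A call has exactly 10 rows; each row shifts and turns the commanded pose from where the row before left it; what a row does not reach is not made up. A row lasts 1/10 s, in which the tool goes at most 50 mm and 8.59 degrees, less where a joint would pass 70% of its speed; a pose out of reach is approached as far as the arm can. A call with a number of a shift or a turn outside -1 to 1 is refused whole. A call with a gripper value outside its range is refused whole. The fingers move at their own pace and stop on an object; the grip force is fixed at half the most. Time passes only in rows, so rows that do not move let the fingers close, or fill a call up. It gives the time, the measured TCP pose, the force, the opening and the grip force at its end, in the units of the state.
- env.sense(): the state, without advancing time (a new reading comes with each control period).
- env.capture(name): name is "side" or "top" or "wrist"; returns the picture (384x512x3 uint8, red, green, blue); there is no depth.
- env.camera_model(name): a dict with "fx", "fy", "cx", "cy" (pixels), "world_from_camera" (4x4, takes a point from camera to world coordinates). Camera axes: x right, y down, z forward; pixel columns grow to the right and rows downward; lengths in m; the calibration is good to about 2 mm. A picture is of the moment at which its call begins: read the wrist's pose just before it. camera_model takes no time and is no camera call; for the wrist camera it gives the pose at the moment of the call.
- env.sign_off(): hands the job in; it is judged then, once.
Trained networks look in the newest picture that a camera, given by its name, has taken for a name from the list of things; names that differ only in an ending like _2 or _b are one class to them, and where a whole thing is asked for, a point or a joint stands for the part that bears it (a point fixed in the world has none). Each returns a list of dicts, best first, with "conf" (0 to 1); they miss things now and then, are a little off and sometimes report something else, mostly with a low value. They report only what shows in the picture. A call takes as long as a camera call.
- env.search_frame(camera, target): "box" ([left, top, width, height] in pixels, round what is visible of it).
- env.trace(camera, target): "pixels" (384x512 bool, what is visible of it) and "box" ([left, top, width, height] in pixels, round what is visible of it).
The state is a dict: "t": time; "q": joint angles; "dq": joint speeds; "joint_torque": joint torques, N m; "ee_pos": TCP position; "ee_rot": TCP orientation; "ft_force": force on the tool from outside, world axes, zero at the start; "wrist_torque": the same for the moment, N m; "width": finger opening in m; "grasp_force": force on a finger pad.
Only numpy, scipy, OpenCV 4.12 (cv2) and the standard library are available. Lean on these libraries where they do the work, as an engineer would, in place of code of your own. Each camera call takes 0.05 s, during which the arm holds its last target. There are 200 camera calls.

## Working session

There is one attempt and no reset: what is moved stays moved. The work goes in short steps, Python scripts to look and compute and a shell command to move; the robot and the scene stay as the last step left them, time stands still between calls to the robot, and variables do not carry over. Pictures are saved under pics/ and viewed, at most 14 in all, crops included, and the job is handed in when it is done.

```bash
ls; mkdir -p pics; python3 - <<'E'
from workcell import env
import cv2,numpy as np
s=env.sense();print(s['t'],s['ee_pos'],s['ee_rot'],s['width'],env.finger_overhang)
for n in ['top','side']:
    im=env.capture(n);cv2.imwrite(f'pics/{n}0.png',im[:,:,::-1])
    m=env.camera_model(n);print(n,m['fx'],m['cx'],m['cy'],np.round(m['world_from_camera'],3).tolist())
E
```

```text
pics
0.0 [0.25706955 0.62396129 0.25554917] [ 1.94154089e-01  9.80970886e-01 -5.44719604e-04 -1.18794376e-04] 0.08527589473190453 0.025
top 351.767572413605 256.9566006052419 192.0513096280218 [[0.011, -0.995, 0.102, 0.43], [-0.999, -0.014, -0.029, 0.252], [0.03, -0.102, -0.994, 0.89], [0.0, 0.0, 0.0, 1.0]]
side 449.8669109369926 260.6098014028285 194.36698772221465 [[0.952, -0.152, 0.266, 0.159], [-0.306, -0.472, 0.827, -0.881], [0.0, -0.868, -0.496, 0.72], [0.0, 0.0, 0.0, 1.0]]
```

View pics/top0.png

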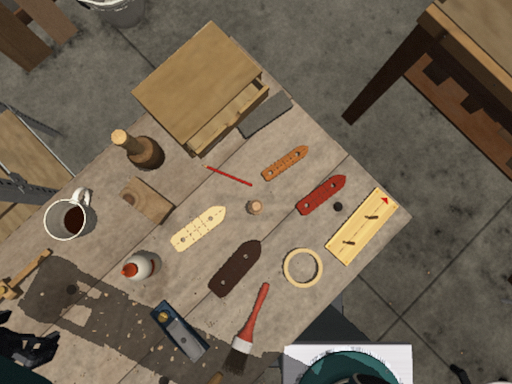

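View pics/side0.png

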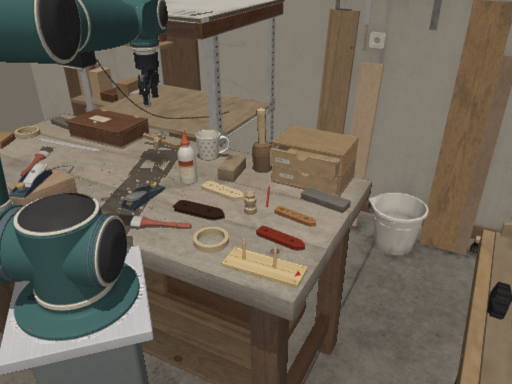

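The top view shows all four lifts flat with bows towards the upper right, the same way as the board's arrow at (385,200). Deck is at (235,268), cream at (198,228), red at (320,195), keel at (285,163), board at (361,226), finial at (255,207) and glue at (140,265).

```bash
cat > h.py <<'E'
from workcell import env
import numpy as np, cv2
from scipy.optimize import minimize
from scipy.spatial.transform import Rotation as R
def boat(W,bow,st):
    w=W/2; t=np.linspace(0,1,8)[1:]
    up=[(54+(bow-54)*a, w*(1-a**1.6)) for a in t]
    return np.array([(st,-w*.9),(-54,-w),(54,-w)]+[(x,-y) for x,y in up]+up[::-1][1:]+[(54,w),(-54,w),(st,w*.9)])/1000
MOD={'lift_deck':(boat(54,94,-74),.014),'lift_second':(boat(46,89,-70),.014),'lift_third':(boat(38,83,-66),.014),
'lift_keel':(boat(30,76,-62),.014),'building_board':(np.array([(-88,-37),(116,-37),(116,37),(-88,37)])/1000,.012)}
def proj(m,P):
    T=np.linalg.inv(m['world_from_camera']);c=P@T[:3,:3].T+T[:3,3]
    return np.c_[m['fx']*c[:,0]/c[:,2]+m['cx'],m['fy']*c[:,1]/c[:,2]+m['cy']]
def ray(m,uv,z):
    d=m['world_from_camera'][:3,:3]@[(uv[0]-m['cx'])/m['fx'],(uv[1]-m['cy'])/m['fy'],1];o=m['world_from_camera'][:3,3]
    return o+d*(z-o[2])/d[2]
def pts(poly,h,p,z0=0):
    c,s=np.cos(p[2]),np.sin(p[2]);xy=poly@np.array([[c,s],[-s,c]])+p[:2]
    return np.vstack([np.c_[xy,np.full(len(xy),z0+z)] for z in (0,h)])
S=4
def render(m,P):
    im=np.zeros((384*S,512*S),np.uint8);h=cv2.convexHull((proj(m,P)*S+S/2-.5).astype(np.float32))
    cv2.fillPoly(im,[np.round(h).astype(np.int32)],255)
    return cv2.resize(im,(512,384),interpolation=cv2.INTER_AREA)/255.
def fit(name,views,p0,z0=0):
    poly,h=MOD[name]
    f=lambda q:sum(1-np.minimum(a:=render(m,pts(poly,h,[q[0],q[1],q[2]*10],z0)),k).sum()/np.maximum(a,k).sum() for m,k in views)
    q0=np.array([p0[0],p0[1],p0[2]/10]);r=None
    for k in range(2):
        r=minimize(f,q0 if r is None else r.x,method='Nelder-Mead',options=dict(initial_simplex=(q0 if r is None else r.x)+np.vstack([np.zeros(3),np.diag([.012,.012,.015])]),xatol=1e-5,fatol=1e-5))
    return r.x*[1,1,10],r.fun
E
cat > find.py <<'E'
from h import *
cams={n:(env.capture(n),env.camera_model(n)) for n in ('top','side')}
for name in list(MOD)+['finial','glue']:
    V={}
    for n in cams:
        r=env.trace(n,name)
        if r: V[n]=r[0]; print(name,n,round(r[0]['conf'],2),[int(v) for v in r[0]['box']])
    if name not in MOD:
        m=cams['top'][1];b=V['top']['box'];print(np.round(ray(m,(b[0]+b[2]/2,b[1]+b[3]/2),.04),3));continue
    for vs in (['top'],['side'],['top','side']):
        if not all(v in V for v in vs): continue
        k=V[vs[0]]['pixels'];m=cams[vs[0]][1];v,u=np.nonzero(k)
        p0=ray(m,(u.mean(),v.mean()),.01)
        best=min((fit(name,[(cams[x][1],V[x]['pixels'].astype(float)) for x in vs],[p0[0],p0[1],y]) for y in (-.5,-1.,)),key=lambda r:r[1])
        print('  ',vs,np.round(best[0],4),round(best[1],3))
E
time python3 find.py
```

```text
lift_deck top 0.88 [206, 240, 54, 59]
lift_deck side 0.62 [174, 199, 51, 20]
   ['top'] [ 0.3288  0.2815 -0.718 ] 0.058
   ['side'] [ 0.3299  0.2793 -0.7239] 0.055
   ['top', 'side'] [ 0.3294  0.2802 -0.718 ] 0.124
lift_second top 0.86 [173, 204, 50, 47]
lift_second side 0.78 [200, 182, 40, 20]
   ['top'] [ 0.4277  0.3744 -0.9006] 0.062
   ['side'] [ 0.4281  0.371  -0.9098] 0.074
   ['top', 'side'] [ 0.4281  0.373  -0.9078] 0.151
lift_third top 0.86 [296, 173, 48, 40]
lift_third side 0.84 [255, 229, 48, 22]
   ['top'] [ 0.516   0.0679 -0.9338] 0.078
   ['side'] [ 0.5159  0.0659 -0.9234] 0.125
   ['top', 'side'] [ 0.5162  0.0676 -0.9336] 0.208
lift_keel top 0.75 [259, 146, 49, 39]
lift_keel side 0.73 [273, 206, 38, 24]
   ['top'] [ 0.5946  0.1611 -0.9455] 0.062
   ['side'] [ 0.595   0.159  -0.9799] 0.071
   ['top', 'side'] [ 0.5946  0.1604 -0.9455] 0.152
building_board top 0.88 [324, 188, 72, 77]
building_board side 0.64 [220, 242, 87, 47]
   ['top'] [ 0.4283 -0.0267 -0.7369] 0.055
   ['side'] [ 0.4285 -0.0284 -0.7367] 0.084
   ['top', 'side'] [ 0.4283 -0.0275 -0.7352] 0.142
finial top 0.48 [246, 203, 16, 11]
finial side 0.37 [222, 242, 84, 43]
[0.474 0.234 0.04 ]
glue top 0.65 [120, 253, 44, 29]
glue side 0.77 [178, 133, 17, 51]
[0.335 0.494 0.04 ]
real	0m42.361s
user	0m50.378s
sys	0m38.947s
```

```bash
cat > to.py <<'E'
import sys
from h import *
# to.py x y z yaw : remaining shift in units, turn in units (tool y perpendicular to lift yaw)
x,y,z,yaw=map(float,sys.argv[1:5]);s=env.sense();r=R.from_quat(s['ee_rot'])
a=yaw+np.pi/2;Y=np.array([np.cos(a),np.sin(a),0]);
if Y@r.as_matrix()[:,1]<0: Y=-Y
Z=np.array([0,0,-1.]);T=R.from_matrix(np.c_[np.cross(Y,Z),Y,Z])
print('t',round(s['t'],2),'turn',np.round((T*r.inv()).as_rotvec()/.08,3),'shift',np.round((np.array([x,y,z])-s['ee_pos'])/.05,3),'pos',np.round(s['ee_pos'],4),'w',round(s['width'],4),'F',np.round(s['ft_force'],1),'q6',np.round(s['q'][5],2))
E
python3 -m inch '[[0,0,-0.4,0.14,-0.7,0,0.9],[0,0,-0.4,0.14,-0.7,0,0.9],[0,0,-0.4,0.14,-0.7,0,0.9],[0,0,-0.4,0.14,-0.7,0,0.9],[0,0,-0.4,0.14,-0.7,0,0.9],[0,0,-0.4,0.14,-0.7,0,0.9],[0,0,-0.4,0.14,-0.7,-0.5,0.9],[0,0,-0.4,0.14,-0.7,-0.5,0.9],[0,0,-0.4,0.14,-0.7,-0.5,0.9],[0,0,-0.4,0.14,-0.6,-0.5,0.9]]'
python3 to.py 0.329 0.2805 0.08 -0.718
python3 - <<'E'
from h import *
for n in('wrist','side'):cv2.imwrite(f'pics/{n}1.png',env.capture(n)[:,:,::-1])
E
```

```text
t: 1.9
ee_pos: [0.3271, 0.2776, 0.1555]
ee_rot: [0.349, 0.937, 0.0, 0.0]
ft_force: [0.6, 0.7, -0.1]
width: 0.0768
grasp_force: 0.0
t 1.9 turn [-0.004  0.009 -0.073] shift [ 0.038  0.059 -1.511] pos [0.3271 0.2776 0.1555] w 0.0768 F [ 0.6  0.7 -0.1] q6 -0.21
```

View pics/wrist1.png

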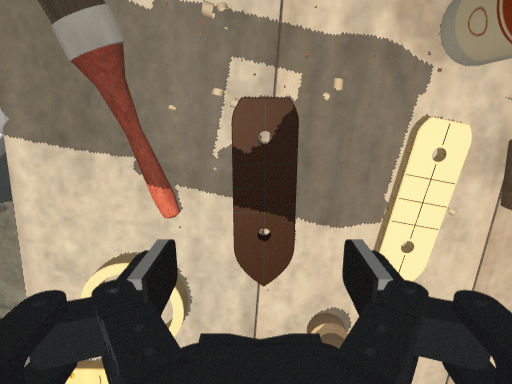

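The wrist view shows the deck lift's holes at about (264,137) and (264,234), bow towards the bottom, finial at (328,325), no clutter in the fingers' way.

```bash
cat > holes.py <<'E'
# holes.py target: refine pose of a lift from wrist-camera trace
import sys
from h import *
name=sys.argv[1];z0=float(sys.argv[2]) if len(sys.argv)>2 else 0
m=env.camera_model('wrist');im=env.capture('wrist');r=env.trace('wrist',name)
k=r[0]['pixels'].astype(float);v,u=np.nonzero(k);p0=ray(m,(u.mean(),v.mean()),.01+z0)
y0=float(sys.argv[3]) if len(sys.argv)>3 else -.8
b=fit(name,[(m,k)],[p0[0],p0[1],y0],z0);print(name,round(r[0]['conf'],2),[int(t) for t in r[0]['box']],'fit',np.round(b[0],4),round(b[1],3))
cv2.imwrite(f'pics/w_{name}.png',im[:,:,::-1])
E
python3 holes.py lift_deck
python3 - <<'E'
from h import *
m=env.camera_model('wrist')
a,b=[ray(m,uv,.014)[:2] for uv in((264,137),(264,232.5))]
print(a,b,(a+b)/2,np.linalg.norm(a-b),np.arctan2(*(b-a)[::-1]))
E
```

```text
lift_deck 0.85 [234, 95, 65, 191] fit [ 0.3288  0.2806 -0.7172] 0.046
[0.29621551 0.30957178] [0.35934313 0.25554158] [0.32777932 0.28255668] 0.083092469926911 -0.7079027856914475
```

```bash
python3 -m inch '[[0,0,-0.07,0.04,0.06,-0.3,0.9],[0,0,0,0,0,-0.3,0.9],[0,0,0,0,0,-0.3,0.9],[0,0,0,0,0,-0.3,0.9],[0,0,0,0,0,-0.3,0.9],[0,0,0,0,0,-0.3,0.9],[0,0,0,0,0,-0.3,0.9],[0,0,0,0,0,-0.3,0.9],[0,0,0,0,0,-0.1,0.9],[0,0,0,0,0,0,0.9]]'
python3 to.py 0.329 0.2805 0.028 -0.718
python3 - <<'E'
from h import *
im=env.capture('side');m=env.camera_model('side')
s=env.sense()['ee_pos'];print(proj(m,np.array([s,s-[0,0,.025]])))
cv2.imwrite('pics/side2.png',cv2.resize(im[150:260,120:280,::-1],None,fx=4,fy=4,interpolation=cv2.INTER_CUBIC))
E
```

```text
t: 3.1
ee_pos: [0.3288, 0.2819, 0.0305]
ee_rot: [0.351, 0.937, -0.001, -0.0]
ft_force: [0.1, -0.0, 0.3]
width: 0.0767
grasp_force: 0.0
t 3.1 turn [ 0.011 -0.015 -0.02 ] shift [ 0.004 -0.028 -0.049] pos [0.3288 0.2819 0.0305] w 0.0767 F [ 0.1 -0.   0.3] q6 -0.2
[[195.78531882 201.99471989]
 [196.37503841 209.10082843]]
```

View pics/side2.png

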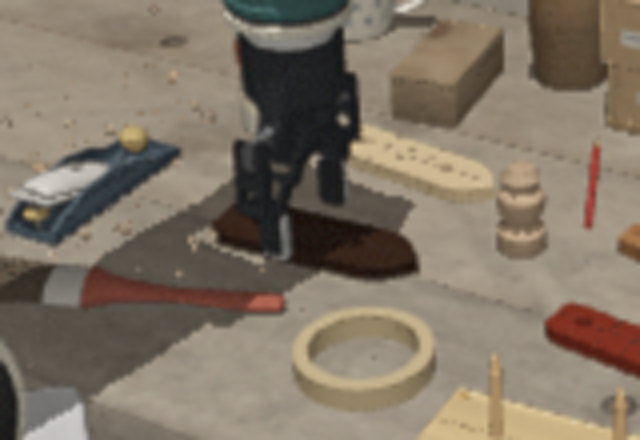

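The near fingertip ends at crop (280,260), i.e. pixel (190,215), beside the dark lift.

```bash
python3 - <<'E'
from h import *
m=env.camera_model('side');s=env.sense();Y=R.from_quat(s['ee_rot']).as_matrix()[:,1]
p=s['ee_pos']-np.sign(Y[1])*Y*.042
for z in(0,.005,.01,.015):print(z,proj(m,np.array([[*p[:2],z]])))
E
```

```text
0 [[189.30847228 217.74683545]]
0.005 [[189.17550974 216.31983037]]
0.01 [[189.04204958 214.88748475]]
0.015 [[188.90808902 213.44976855]]
```

```bash
python3 -m inch '[[0,0,-0.02,0,-0.03,0,0],[0,0,0,0,0,0,0],[0,0,0,0,0,0,0],[0,0,0,0,0,0,0],[0,0,0,0,0,0,0],[0,0,0,0,0,0,0],[0,0,0,0,0,0,0],[0,0,0,0,0,0,0],[0,0,0,0,0,0,0],[0,0,0,0,0,0,0]]'
python3 to.py 0.329 0.2805 0.16 -0.718; python3 holes.py lift_deck
```

```text
t: 4.15
ee_pos: [0.3296, 0.2808, 0.0326]
ee_rot: [0.351, 0.936, 0.001, 0.0]
ft_force: [-2.8, -4.0, 10.7]
width: 0.0513
grasp_force: 60.4
t 4.15 turn [-0.008  0.014  0.   ] shift [-0.011 -0.007  2.548] pos [0.3296 0.2808 0.0326] w 0.0513 F [-2.8 -4.  10.7] q6 -0.21
lift_deck 0.91 [198, 88, 123, 249] fit [ 0.3288  0.2804 -0.7234] 0.177
```

The fingertips swing forward and touch the bench lightly at this width, so I'll regrip 5 mm higher.

```bash
python3 -m inch '[[0,0,0,0,0,0,0.9],[0,0,0,0,0,0.06,0.9],[0,0,0,0,0,0.06,0.9],[0,0,0,0,0,0,0],[0,0,0,0,0,0,0],[0,0,0,0,0,0,0],[0,0,0,0,0,0,0],[0,0,0,0,0,0,0],[0,0,0,0,0,0,0],[0,0,0,0,0,0,0]]'
python3 to.py 0.329 0.2805 0.16 -0.718; python3 holes.py lift_deck
```

```text
t: 5.25
ee_pos: [0.3302, 0.2814, 0.039]
ee_rot: [0.351, 0.936, 0.001, 0.001]
ft_force: [-0.9, -0.6, 16.3]
width: 0.0002
grasp_force: 8.3
t 5.25 turn [-0.023  0.031 -0.   ] shift [-0.023 -0.017  2.421] pos [0.3302 0.2814 0.039 ] w 0.0002 F [-0.9 -0.6 16.3] q6 -0.21
lift_deck 0.71 [200, 87, 117, 249] fit [ 0.2805  0.3232 -0.7296] 0.495
```

The fingers slid up and shut on top of the lift, so the 25 mm overhang holds when shut and the grasp must be lower. Opening, lifting clear and measuring again.

```bash
python3 -m inch '[[0,0,0,0,0,0.2,0.9],[0,0,0,0,0,0.5,0.9],[0,0,0,0,0,0.5,0.9],[0,0,0,0,0,0.5,0.9],[0,0,0,0,0,0.4,0.9],[0,0,0,0,0,0,0.9],[0,0,0,0,0,0,0.9],[0,0,0,0,0,0,0.9],[0,0,0,0,0,0,0.9],[0,0,0,0,0,0,0.9]]'
python3 holes.py lift_deck;python3 to.py 0.329 0.2805 0.022 -0.718; 
```

```text
t: 6.35
ee_pos: [0.3289, 0.2805, 0.1417]
ee_rot: [0.351, 0.936, -0.0, -0.0]
ft_force: [0.1, -0.5, 0.5]
width: 0.077
grasp_force: 0.0
lift_deck 0.69 [226, 96, 69, 199] fit [ 0.329   0.2805 -0.7157] 0.043
t 6.45 turn [ 0.004 -0.006  0.   ] shift [-1.000e-03 -1.000e-03 -2.399e+00] pos [0.3291 0.2806 0.142 ] w 0.0769 F [-0.9 -0.2  0.4] q6 -0.21
```

Unmoved. Descend to TCP z = 0.023 and close.

```bash
python3 -m inch '[[0,0,0,0,0,-0.4,0.9],[0,0,0,0,0,-0.4,0.9],[0,0,0,0,0,-0.4,0.9],[0,0,0,0,0,-0.4,0.9],[0,0,0,0,0,-0.4,0.9],[0,0,0,0,0,-0.3,0.9],[0,0,0,0,0,-0.08,0.9],[0,0,0,0,0,0,0.9],[0,0,0,0,0,0,0.9],[0,0,0,0,0,0,0.9]]'
python3 -m inch '[[0,0,0,0,0,0,0],[0,0,0,0,0,0,0],[0,0,0,0,0,0,0],[0,0,0,0,0,0,0],[0,0,0,0,0,0,0],[0,0,0,0,0,0,0],[0,0,0,0,0,0,0],[0,0,0,0,0,0,0],[0,0,0,0,0,0,0],[0,0,0,0,0,0,0]]'
python3 to.py 0.329 0.2805 0.16 -0.718
```

```text
t: 7.45
ee_pos: [0.3295, 0.2809, 0.0242]
ee_rot: [0.351, 0.936, 0.001, 0.0]
ft_force: [0.1, -0.4, 0.3]
width: 0.077
grasp_force: 0.0
t: 8.45
ee_pos: [0.3295, 0.2809, 0.0242]
ee_rot: [0.351, 0.936, 0.0, 0.0]
ft_force: [-2.7, -1.6, 8.5]
width: 0.0525
grasp_force: 63.6
t 8.45 turn [-0.009  0.011  0.   ] shift [-0.01  -0.008  2.717] pos [0.3295 0.2809 0.0242] w 0.0525 F [-2.7 -1.6  8.5] q6 -0.21
```

```bash
python3 -m inch '[[0,0,0,0,0,0.2,0],[0,0,0,0,0,0.3,0],[0,0,0,0,0,0.4,0],[0,0,0,0,0,0.4,0],[0,0,0,0,0,0.4,0],[0,0,0,0,0,0.4,0],[0,0,0,0,0,0.4,0],[0,0,0,0,0,0.2,0],[0,0,0,0,0,0,0],[0,0,0,0,0,0,0]]'
python3 to.py 0.4283 -0.0272 0.16 -0.736
python3 - <<'E'
from h import *
for n in('wrist','side'):cv2.imwrite(f'pics/{n}3.png',env.capture(n)[:,:,::-1])
im=cv2.imread('pics/side3.png');w=cv2.imread('pics/wrist3.png')
cv2.imwrite('pics/c3.png',np.hstack([cv2.resize(im[100:240,120:290],None,fx=2.4,fy=2.4),cv2.resize(w,None,fx=336/384,fy=336/384)])[:,:850][:, ::1] if 0 else np.hstack([cv2.resize(im[110:230,120:270],(375,300)),cv2.resize(w,(400,300))]))
E
```

```text
t: 9.45
ee_pos: [0.3289, 0.2805, 0.1577]
ee_rot: [0.351, 0.936, -0.0, -0.0]
ft_force: [-0.3, -0.3, -0.0]
width: 0.0523
grasp_force: 62.8
t 9.45 turn [ 0.004 -0.005 -0.226] shift [ 1.987 -6.154  0.046] pos [0.3289 0.2805 0.1577] w 0.0523 F [-0.3 -0.3 -0. ] q6 -0.21
```

View pics/c3.png

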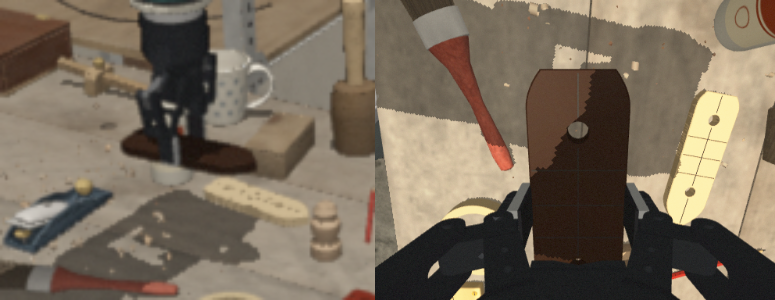

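The lift hangs level in the jaws, hole visible at (578,130). I'll stop beside the board to measure it with the wrist camera too.

```bash
python3 -m inch '[[0,0,-0.02,0.3,-0.4,0,0],[0,0,-0.02,0.35,-0.45,0,0],[0,0,-0.02,0.35,-0.45,0,0],[0,0,-0.03,0.35,-0.45,0,0],[0,0,-0.03,0.35,-0.45,0,0],[0,0,-0.03,0.35,-0.45,0,0],[0,0,-0.03,0.35,-0.45,0,0],[0,0,-0.03,0.35,-0.45,0,0],[0,0,-0.02,0.35,-0.45,0,0],[0,0,0,0.3,-0.4,0,0]]'
python3 to.py 0.4284 -0.0275 0.16 -0.7365
python3 holes.py building_board 0 -.73; python3 to.py 0.4284 -0.0275 0.16 -0.7365
```

```text
t: 10.55
ee_pos: [0.4995, 0.0594, 0.1572]
ee_rot: [0.36, 0.933, -0.0, -0.001]
ft_force: [-0.8, -0.9, -0.7]
width: 0.0524
grasp_force: 62.8
t 10.55 turn [ 0.002 -0.018  0.004] shift [-1.423 -1.738  0.055] pos [0.4995 0.0594 0.1572] w 0.0524 F [-0.8 -0.9 -0.7] q6 -0.77
building_board 0.71 [72, 83, 104, 205] fit [ 0.4286 -0.0273 -0.7439] 0.188
t 10.65 turn [ 0.007 -0.022  0.026] shift [-1.431 -1.724  0.059] pos [0.4999 0.0587 0.1571] w 0.0523 F [-0.2  0.7 -0.8] q6 -0.77
```

View pics/w_building_board.png

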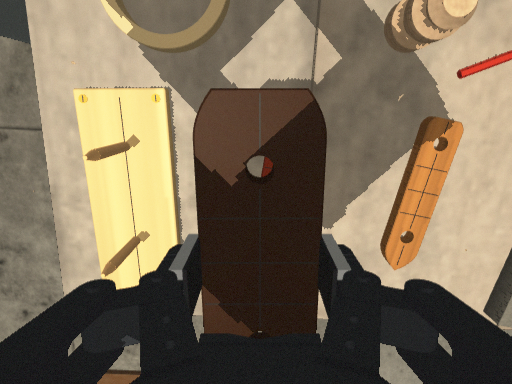

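The wrist view shows board at left with dowel bases near (137,143) and (147,236), tops leaning left by perspective; the lift is held straight. Check against the dowel geometry.

```bash
python3 - <<'E'
from h import *
m=env.camera_model('wrist');p=np.array([.4285,-.0274]);y=-.738
d=np.array([np.cos(y),np.sin(y)])
for s in(-.042,.042):
  print(proj(m,np.array([[*(p+s*d),z] for z in(.012,.074)])).round(1).tolist())
e=env.sense()['ee_pos']
for zt in(.145,.147,.149):
  h=ray(m,(260,167),zt);print('stern hole in tool',np.round(h[:2]-e[:2],4), (h[:2]-e[:2])@d, (h[:2]-e[:2])@[-d[1],d[0]])
E
```

```text
[[125.1, 145.0], [85.0, 156.3]]
[[135.7, 239.4], [102.4, 274.8]]
stern hole in tool [-0.0323  0.0287] -0.04320002369332232 -0.00045704953873646273
stern hole in tool [-0.0325  0.029 ] -0.04357047540825642 -0.00045646028866755395
stern hole in tool [-0.0328  0.0292] -0.043940927123190546 -0.0004558710385987007
```

```bash
python3 -m inch '[[0,0,0,-0.2,-0.25,0,0],[0,0,0,-0.25,-0.3,0,0],[0,0,0,-0.25,-0.3,0,0],[0,0,0,-0.25,-0.3,0,0],[0,0,0,-0.25,-0.3,0,0],[0,0,0.02,-0.2,-0.28,0,0],[0,0,0,0,0,-0.2,0],[0,0,0,0,0,-0.3,0],[0,0,0,0,0,-0.3,0],[0,0,0,0,0,0,0]]'
python3 to.py 0.429 -0.028 0.036 -0.738
python3 - <<'E'
from h import *
a=env.capture('side');b=env.capture('top')
cv2.imwrite('pics/c4.png',np.hstack([cv2.resize(a[200:300,200:330,::-1],(390,300),interpolation=cv2.INTER_CUBIC),cv2.resize(b[170:285,290:440,::-1],(390,300),interpolation=cv2.INTER_CUBIC)]))
E
```

```text
t: 11.65
ee_pos: [0.428, -0.0253, 0.1152]
ee_rot: [0.359, 0.933, -0.0, -0.002]
ft_force: [-0.0, -0.4, -1.0]
width: 0.0526
grasp_force: 62.9
t 11.65 turn [-0.008 -0.053 -0.049] shift [ 0.02  -0.054 -1.583] pos [ 0.428  -0.0253  0.1152] w 0.0526 F [-0.  -0.4 -1. ] q6 -0.96
```

View pics/c4.png

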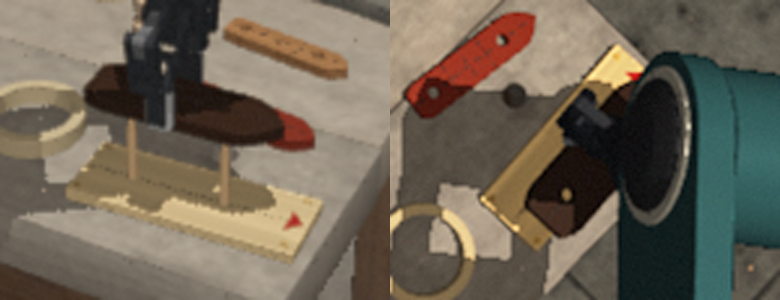

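The lift sits above the dowels, well aligned in side and top views (the pale dowel shows in the stern hole). Lowering onto the tapers.

```bash
python3 -m inch '[[0,-0.05,-0.05,0.02,-0.05,0,0],[0,0,0,0,0,0,0],[0,0,0,0,0,-0.1,0],[0,0,0,0,0,-0.1,0],[0,0,0,0,0,-0.1,0],[0,0,0,0,0,-0.1,0],[0,0,0,0,0,-0.1,0],[0,0,0,0,0,-0.1,0],[0,0,0,0,0,-0.1,0],[0,0,0,0,0,0,0]]'
python3 to.py 0.429 -0.028 0.036 -0.738
```

```text
t: 12.75
ee_pos: [0.4298, -0.0283, 0.0825]
ee_rot: [0.361, 0.933, 0.001, 0.001]
ft_force: [-0.9, -0.4, -0.4]
width: 0.0521
grasp_force: 62.9
t 12.75 turn [-0.001  0.037  0.009] shift [-0.016  0.007 -0.93 ] pos [ 0.4298 -0.0283  0.0825] w 0.0521 F [-0.9 -0.4 -0.4] q6 -0.96
```

```bash
python3 -m inch '[[0,0.03,0,-0.01,0,-0.1,0],[0,0,0,0,0,-0.12,0],[0,0,0,0,0,-0.12,0],[0,0,0,0,0,-0.12,0],[0,0,0,0,0,-0.12,0],[0,0,0,0,0,-0.12,0],[0,0,0,0,0,-0.12,0],[0,0,0,0,0,-0.08,0],[0,0,0,0,0,0,0],[0,0,0,0,0,0,0]]'
python3 to.py 0.429 -0.028 0.036 -0.738
```

```text
t: 13.75
ee_pos: [0.4297, -0.0284, 0.0384]
ee_rot: [0.361, 0.933, 0.0, 0.001]
ft_force: [-0.3, 0.3, -0.6]
width: 0.0525
grasp_force: 62.9
t 13.75 turn [0.   0.02 0.01] shift [-0.014  0.008 -0.048] pos [ 0.4297 -0.0284  0.0384] w 0.0525 F [-0.3  0.3 -0.6] q6 -0.96
```

Down to contact, then release and rise.

```bash
python3 -m inch '[[0,0,0,0,0,-0.04,0],[0,0,0,0,0,-0.04,0],[0,0,0,0,0,0,0],[0,0,0,0,0,0,0.9],[0,0,0,0,0,0,0.9],[0,0,0,0,0,0,0.9],[0,0,0,0,0,0,0.9],[0,0,0,0,0,0,0.9],[0,0,0,0,0,0,0.9],[0,0,0,0,0,0,0.9]]'
python3 -m inch '[[0,0,0,0,0,0.2,0.9],[0,0,0,0,0,0.3,0.9],[0,0,0,0,0,0.4,0.9],[0,0,0,0,0,0.5,0.9],[0,0,0,0,0,0.5,0.9],[0,0,0,0,0,0.5,0.9],[0,0,0,0,0,0.2,0.9],[0,0,0,0,0,0,0.9],[0,0,0,0,0,0,0.9],[0,0,0,0,0,0,0.9]]'
python3 holes.py lift_deck 0.012 -.738;python3 to.py 0.428 0.3735 0.16 -0.905
```

```text
t: 14.75
ee_pos: [0.4296, -0.0284, 0.0342]
ee_rot: [0.361, 0.933, 0.0, 0.001]
ft_force: [-1.2, -0.3, -0.5]
width: 0.0768
grasp_force: 0.0
t: 15.75
ee_pos: [0.4292, -0.0283, 0.163]
ee_rot: [0.361, 0.933, 0.0, -0.0]
ft_force: [0.5, 0.4, -0.0]
width: 0.0768
grasp_force: 0.0
lift_deck 0.78 [226, 97, 67, 190] fit [ 0.4297 -0.0288 -0.738 ] 0.062
t 15.85 turn [-2.000e-03 -0.000e+00 -2.078e+00] shift [-0.026  8.037 -0.065] pos [ 0.4293 -0.0283  0.1632] w 0.0766 F [0.3 0.6 0.8] q6 -0.96
```

View pics/w_lift_deck.png

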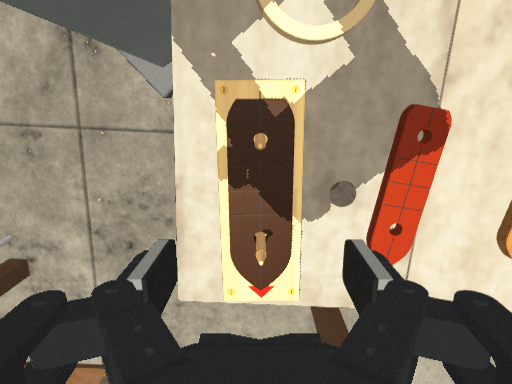

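The deck lift sits home on the board with both dowels through it and its bow at the red arrow. Next the cream lift.

```bash
python3 -m inch '[[0,0,-0.21,0,0.8,0,0.85],[0,0,-0.21,0,0.8,0,0.85],[0,0,-0.21,0,0.8,0,0.85],[0,0,-0.21,0,0.8,0,0.85],[0,0,-0.21,0,0.8,0,0.85],[0,0,-0.21,0,0.8,0,0.85],[0,0,-0.21,0,0.8,0,0.85],[0,0,-0.21,0,0.8,0,0.85],[0,0,-0.2,0,0.8,0,0.85],[0,0,-0.2,0,0.8,0,0.85]]'
python3 holes.py lift_second 0 -.905;python3 to.py 0.428 0.3735 0.023 -0.905
```

```text
t: 16.85
ee_pos: [0.4292, 0.3733, 0.1635]
ee_rot: [0.437, 0.899, -0.0, 0.001]
ft_force: [0.4, -0.7, -0.6]
width: 0.0728
grasp_force: 0.0
lift_second 0.85 [231, 100, 54, 173] fit [ 0.4271  0.3746 -0.899 ] 0.046
t 16.95 turn [ 0.007  0.    -0.025] shift [-0.019 -0.029 -2.801] pos [0.4289 0.3749 0.1631] w 0.0725 F [ 0.1 -0.  -0.2] q6 0.01
```

```bash
python3 -m inch '[[0,0,0,-0.03,-0.01,-0.3,0.85],[0,0,0,0,0,-0.4,0.85],[0,0,0,0,0,-0.4,0.85],[0,0,0,0,0,-0.4,0.85],[0,0,0,0,0,-0.4,0.85],[0,0,0,0,0,-0.4,0.85],[0,0,0,0,0,-0.3,0.85],[0,0,0,0,0,-0.16,0.85],[0,0,0,0,0,0,0.85],[0,0,0,0,0,0,0.85]]'
python3 to.py 0.4275 0.374 0.025 -0.902
python3 -m inch '[[0,0,0,0,0,0,0],[0,0,0,0,0,0,0],[0,0,0,0,0,0,0],[0,0,0,0,0,0,0],[0,0,0,0,0,0,0],[0,0,0,0,0,0,0],[0,0,0,0,0,0,0],[0,0,0,0,0,0.2,0],[0,0,0,0,0,0.2,0],[0,0,0,0,0,0,0]]'
python3 to.py 0.4275 0.374 0.16 -0.902; python3 to.py 0.429 -0.028 0.16 -0.738
```

```text
t: 17.95
ee_pos: [0.4284, 0.3711, 0.0268]
ee_rot: [0.437, 0.899, 0.0, 0.001]
ft_force: [-0.1, 0.4, 0.8]
width: 0.0728
grasp_force: 0.0
t 17.95 turn [-0.001  0.025  0.042] shift [-0.018  0.058 -0.036] pos [0.4284 0.3711 0.0268] w 0.0728 F [-0.1  0.4  0.8] q6 0.0
t: 18.95
ee_pos: [0.4288, 0.3717, 0.0485]
ee_rot: [0.437, 0.899, 0.001, 0.001]
ft_force: [0.2, 1.0, -0.6]
width: 0.044
grasp_force: 61.3
t 18.95 turn [-0.018  0.047  0.039] shift [-0.026  0.046  2.23 ] pos [0.4288 0.3717 0.0485] w 0.044 F [ 0.2  1.  -0.6] q6 0.0
t 18.95 turn [-0.022  0.045  2.089] shift [ 4.000e-03 -7.994e+00  2.230e+00] pos [0.4288 0.3717 0.0485] w 0.044 F [ 0.2  1.  -0.6] q6 0.0
```

```bash
python3 -m inch '[[0,0,0,0,0,0.3,0],[0,0,0,0,0,0.4,0],[0,0,0,0,0,0.5,0],[0,0,0,0,0,0.5,0],[0,0,0,0,0,0.5,0],[0,0,0.2,0,-0.7,0,0],[0,0,0.23,0,-0.8,0,0],[0,0,0.23,0,-0.8,0,0],[0,0,0.23,0,-0.8,0,0],[0,0,0.2,0,-0.7,0,0]]'
python3 - <<'E'
from h import *
s=env.sense();m=env.camera_model('wrist');im=env.capture('wrist');cv2.imwrite('pics/w5.png',im[:,:,::-1])
T=R.from_quat(s['ee_rot']).as_matrix();np.save('w5.npy',np.r_[m['world_from_camera'].ravel(),s['ee_pos'],T.ravel()])
E
python3 to.py 0.4305 -0.0295 0.16 -0.738
```

```text
t: 19.95
ee_pos: [0.4277, 0.1795, 0.1571]
ee_rot: [0.397, 0.918, 0.0, 0.001]
ft_force: [1.2, 0.8, 0.0]
width: 0.0444
grasp_force: 61.3
t 20.0 turn [0.019 0.029 0.99 ] shift [ 0.055 -4.115  0.057] pos [0.4278 0.1762 0.1571] w 0.0444 F [1.  0.3 0.7] q6 -0.42
```

View pics/w5.png

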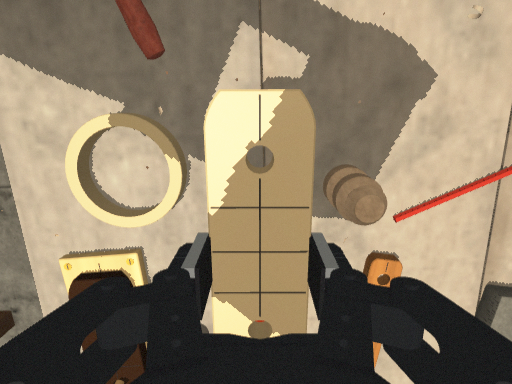

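The cream lift is gripped straight; its holes are at (260,159) and (260,328).

```bash
cat > inhand.py <<'E'
import sys
from h import *
# inhand.py u v drop : stern hole in tool frame (along lift x), drop = TCP height above lift underside
a=np.load('w5.npy');W=a[:16].reshape(4,4);e=a[16:19];T=a[19:].reshape(3,3);m=dict(env.camera_model('wrist'));m['world_from_camera']=W
for i in range(1,len(sys.argv)-2,2):
    h=ray(m,(float(sys.argv[i]),float(sys.argv[i+1])),e[2]-float(sys.argv[-1])+.014);print(np.round(T.T@(h-e),4))
E
python3 inhand.py 260 159 260 328 .0268
```

```text
[ 0.0464 -0.0005  0.0127]
[-0.0356 -0.0004  0.0129]
```

```bash
python3 -m inch '[[0,0,0.16,0.02,-0.65,0,0],[0,0.03,0.17,0.02,-0.7,0,0],[0,0,0.17,0.02,-0.7,0,0],[0,0,0.17,0.01,-0.7,0,0],[0,0,0.17,0,-0.7,0,0],[0,0,0.15,0,-0.67,0,0],[0,0,0,0,0,-0.2,0],[0,0,0,0,0,-0.3,0],[0,0,0,0,0,-0.2,0],[0,0,0,0,0,0,0]]'
python3 to.py 0.4312 -0.030 0.0528 -0.738
```

```text
t: 21.0
ee_pos: [0.4308, -0.024, 0.1194]
ee_rot: [0.36, 0.933, -0.001, -0.002]
ft_force: [-0.8, 0.2, -0.1]
width: 0.0441
grasp_force: 61.4
t 21.0 turn [-0.004 -0.046 -0.005] shift [ 0.007 -0.121 -1.332] pos [ 0.4308 -0.024   0.1194] w 0.0441 F [-0.8  0.2 -0.1] q6 -0.95
```

```bash
python3 -m inch '[[0,-0.04,0,0.01,-0.12,0,0],[0,0,0,0,0,0,0],[0,0,0,0,0,0,0],[0,0,0,0,0,-0.1,0],[0,0,0,0,0,-0.1,0],[0,0,0,0,0,-0.1,0],[0,0,0,0,0,-0.1,0],[0,0,0,0,0,-0.1,0],[0,0,0,0,0,0,0],[0,0,0,0,0,0,0]]'
python3 to.py 0.4312 -0.030 0.0528 -0.738
```

```text
t: 22.0
ee_pos: [0.4321, -0.0309, 0.0963]
ee_rot: [0.361, 0.933, 0.0, 0.001]
ft_force: [1.0, 0.2, -0.8]
width: 0.0444
grasp_force: 61.4
t 22.0 turn [0.002 0.028 0.009] shift [-0.018  0.017 -0.869] pos [ 0.4321 -0.0309  0.0963] w 0.0444 F [ 1.   0.2 -0.8] q6 -0.96
```

Bottom is 4 mm past the dowel tips without force; small correction and continue.

```bash
python3 -m inch '[[0,0.02,0,-0.01,0.01,0,0],[0,0,0,0,0,-0.1,0],[0,0,0,0,0,-0.1,0],[0,0,0,0,0,-0.1,0],[0,0,0,0,0,-0.1,0],[0,0,0,0,0,-0.1,0],[0,0,0,0,0,0,0],[0,0,0,0,0,0,0],[0,0,0,0,0,0,0],[0,0,0,0,0,0,0]]'
python3 to.py 0.4312 -0.030 0.0528 -0.738
```

```text
t: 23.0
ee_pos: [0.4318, -0.0304, 0.0716]
ee_rot: [0.361, 0.933, 0.0, 0.001]
ft_force: [-0.1, -0.3, -0.9]
width: 0.044
grasp_force: 61.4
t 23.0 turn [0.003 0.015 0.01 ] shift [-0.011  0.008 -0.375] pos [ 0.4318 -0.0304  0.0716] w 0.044 F [-0.1 -0.3 -0.9] q6 -0.96
```

```bash
python3 -m inch '[[0,0,0,0,0,-0.1,0],[0,0,0,0,0,-0.1,0],[0,0,0,0,0,-0.1,0],[0,0,0,0,0,-0.06,0],[0,0,0,0,0,-0.03,0],[0,0,0,0,0,0,0],[0,0,0,0,0,0,0],[0,0,0,0,0,0,0],[0,0,0,0,0,0,0],[0,0,0,0,0,0,0]]'
python3 to.py 0.4312 -0.030 0.0528 -0.738
```

```text
t: 24.0
ee_pos: [0.4315, -0.0303, 0.0534]
ee_rot: [0.361, 0.933, -0.0, -0.0]
ft_force: [-20.3, 3.0, 33.2]
width: 0.0442
grasp_force: 65.0
t 24.0 turn [ 0.    -0.004  0.009] shift [-0.006  0.007 -0.013] pos [ 0.4315 -0.0303  0.0534] w 0.0442 F [-20.3   3.   33.2] q6 -0.96
```

```bash
python3 -m inch '[[0,0,0,0,0,0.02,0],[0,0,0,0,0,0,0.85],[0,0,0,0,0,0,0.85],[0,0,0,0,0,0,0.85],[0,0,0,0,0,0.2,0.85],[0,0,0,0,0,0.4,0.85],[0,0,0,0,0,0.5,0.85],[0,0,0,0,0,0.5,0.85],[0,0,0,0,0,0.5,0.85],[0,0,0,0,0,0.1,0.85]]'
python3 holes.py lift_second 0.026 -.738
python3 - <<'E'
from h import *
a=env.capture('side')
w=cv2.imread('pics/w_lift_second.png')
cv2.imwrite('pics/c6.png',np.hstack([cv2.resize(a[200:300,200:330,::-1],(390,300),interpolation=cv2.INTER_CUBIC),cv2.resize(w,(400,300))]))
E
python3 to.py 0.5160 0.0672 0.16 -0.931
```

```text
t: 25.0
ee_pos: [0.4325, -0.0305, 0.1663]
ee_rot: [0.361, 0.933, 0.001, 0.002]
ft_force: [-0.3, -0.2, 0.1]
width: 0.0724
grasp_force: 0.0
lift_second 0.84 [226, 93, 63, 193] fit [ 0.4289 -0.0287 -0.736 ] 0.068
t 25.15 turn [ 0.003  0.01  -2.402] shift [ 1.689  1.952 -0.05 ] pos [ 0.4315 -0.0304  0.1625] w 0.0726 F [-1.5 -0.5 -0.7] q6 -0.96
```

View pics/c6.png

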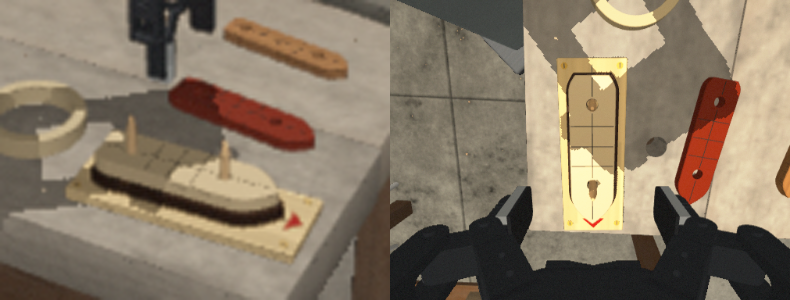

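The cream lift lies flat on the deck, bow to the arrow. Now the red lift.

```bash
python3 -m inch '[[0,0,-0.3,0.2,0.25,0,0.75],[0,0,-0.35,0.25,0.28,0,0.75],[0,0,-0.35,0.25,0.28,0,0.75],[0,0,-0.35,0.25,0.28,0,0.75],[0,0,-0.35,0.25,0.28,0,0.75],[0,0,-0.35,0.25,0.29,0,0.75],[0,0,-0.35,0.24,0.29,0,0.75],[0,0,0,0,0,0,0.75],[0,0,0,0,0,0,0.75],[0,0,0,0,0,0,0.75]]'
python3 holes.py lift_third 0 -.93;python3 to.py 0.516 0.0672 0.025 -0.931
```

```text
t: 26.15
ee_pos: [0.5156, 0.0667, 0.1621]
ee_rot: [0.449, 0.894, -0.0, 0.0]
ft_force: [0.1, 0.5, -0.2]
width: 0.0641
grasp_force: 0.0
lift_third 0.88 [235, 108, 50, 162] fit [ 0.5145  0.0683 -0.9082] 0.054
t 26.25 turn [0.005 0.007 0.001] shift [ 0.005  0.012 -2.752] pos [0.5158 0.0666 0.1626] w 0.064 F [0.6 1.1 0.8] q6 -0.56
```

```bash
python3 -m inch '[[0,0,0.13,-0.01,0.02,-0.3,0.75],[0,0,0,0,0,-0.4,0.75],[0,0,0,0,0,-0.4,0.75],[0,0,0,0,0,-0.4,0.75],[0,0,0,0,0,-0.4,0.75],[0,0,0,0,0,-0.4,0.75],[0,0,0,0,0,-0.3,0.75],[0,0,0,0,0,-0.12,0.75],[0,0,0,0,0,0,0.75],[0,0,0,0,0,0,0.75]]'
python3 to.py 0.5155 0.0675 0.0265 -0.92
python3 -m inch '[[0,0,0,0,0,0,0],[0,0,0,0,0,0,0],[0,0,0,0,0,0,0],[0,0,0,0,0,0,0],[0,0,0,0,0,0,0],[0,0,0,0,0,0,0],[0,0,0,0,0,0,0],[0,0,0,0,0,0,0],[0,0,0,0,0,0,0],[0,0,0,0,0,0,0]]'
python3 to.py 0.5155 0.0675 0.16 -0.92
```

```text
t: 27.25
ee_pos: [0.516, 0.0681, 0.0274]
ee_rot: [0.444, 0.896, 0.0, 0.001]
ft_force: [-0.1, 0.2, -0.1]
width: 0.064
grasp_force: 0.0
t 27.25 turn [0.003 0.019 0.004] shift [-0.009 -0.012 -0.018] pos [0.516  0.0681 0.0274] w 0.064 F [-0.1  0.2 -0.1] q6 -0.57
t: 28.25
ee_pos: [0.5162, 0.0682, 0.0279]
ee_rot: [0.444, 0.896, 0.0, 0.001]
ft_force: [-1.7, -0.3, 5.3]
width: 0.0365
grasp_force: 60.8
t 28.25 turn [0.002 0.03  0.004] shift [-0.014 -0.014  2.641] pos [0.5162 0.0682 0.0279] w 0.0365 F [-1.7 -0.3  5.3] q6 -0.57
```

```bash
python3 -m inch '[[0,0,0,0,0,0.2,0],[0,0,0,0,0,0.4,0],[0,0,0,0,0,0.5,0],[0,0,0,0,0,0.5,0],[0,0,0,0,0,0.5,0],[0,0,0,0,0,0.4,0],[0,0,0,0,0,0.15,0],[0,0,0,0,0,0,0],[0,0,0,0,0,0,0],[0,0,0,0,0,0,0]]'
cat > wsnap.py <<'E'
from h import *
s=env.sense();m=env.camera_model('wrist');im=env.capture('wrist');cv2.imwrite('pics/w7.png',im[:,:,::-1])
T=R.from_quat(s['ee_rot']).as_matrix();np.save('w5.npy',np.r_[m['world_from_camera'].ravel(),s['ee_pos'],T.ravel()])
E
python3 wsnap.py; python3 - <<'E'
import cv2
im=cv2.imread('pics/w7.png');cv2.imwrite('pics/w7c.png',cv2.resize(im[90:350,180:340],None,fx=2,fy=2))
E
```

```text
t: 29.25
ee_pos: [0.5152, 0.0681, 0.1581]
ee_rot: [0.444, 0.896, -0.0, -0.0]
ft_force: [0.5, 0.5, -1.1]
width: 0.0363
grasp_force: 60.1
```

View pics/w7c.png

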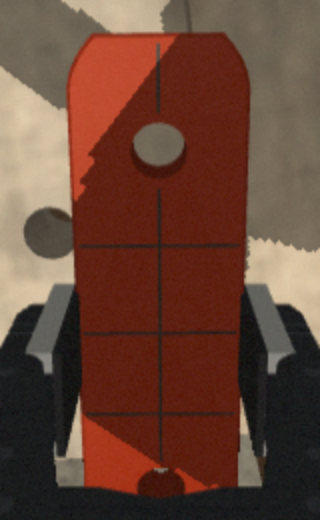

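The red lift's stern hole is at crop (158,151), i.e. pixel (259,165.5); it is held straight.

```bash
python3 inhand.py 259 165.5 .0279; python3 to.py 0.4286 -0.0276 0.16 -0.737
```

```text
[ 0.0434 -0.0009  0.0139]
t 29.3 turn [ 0.006 -0.011  2.293] shift [-1.733 -1.913  0.037] pos [0.5152 0.0681 0.1582] w 0.0366 F [ 0.9  0.5 -1.9] q6 -0.57
```

```bash
python3 -m inch '[[0,0,0.3,-0.2,-0.22,0,0],[0,0,0.33,-0.25,-0.28,0,0],[0,0,0.33,-0.25,-0.28,0,0],[0,0,0.33,-0.26,-0.28,0,0],[0,0,0.33,-0.26,-0.29,0,0],[0,0,0.33,-0.25,-0.29,0,0],[0,0,0.34,-0.25,-0.28,0,0],[0,0,0,0,0,-0.3,0],[0,0,0,0,0,-0.3,0],[0,0,0,0,0,-0.1,0]]'
python3 -m inch '[[0,0,0,0,0,0,0],[0,0,0,0,0,0,0],[0,0,0,0,0,0,0],[0,0,0,0,0,0,0],[0,0,0,0,0,0,0],[0,0,0,0,0,0,0],[0,0,0,0,0,0,0],[0,0,0,0,0,0,0],[0,0,0,0,0,0,0],[0,0,0,0,0,0,0]]'
python3 to.py 0.4291 -0.028 0.0679 -0.737
```

```text
t: 30.3
ee_pos: [0.429, -0.0274, 0.1216]
ee_rot: [0.36, 0.933, -0.0, -0.001]
ft_force: [-0.0, -0.3, -0.3]
width: 0.0365
grasp_force: 60.1
t: 31.3
ee_pos: [0.4296, -0.0279, 0.1243]
ee_rot: [0.36, 0.933, 0.0, 0.0]
ft_force: [0.6, -0.3, 0.1]
width: 0.036
grasp_force: 60.1
t 31.3 turn [0.002 0.01  0.003] shift [-0.011 -0.002 -1.128] pos [ 0.4296 -0.0279  0.1243] w 0.036 F [ 0.6 -0.3  0.1] q6 -0.96
```

```bash
python3 -m inch '[[0,0,0,-0.01,0,-0.2,0],[0,0,0,0,0,-0.1,0],[0,0,0,0,0,-0.1,0],[0,0,0,0,0,-0.1,0],[0,0,0,0,0,-0.1,0],[0,0,0,0,0,-0.05,0],[0,0,0,0,0,0,0],[0,0,0,0,0,0,0],[0,0,0,0,0,0,0],[0,0,0,0,0,0,0]]'
python3 to.py 0.4291 -0.028 0.0679 -0.737
```

```text
t: 32.3
ee_pos: [0.4292, -0.0279, 0.092]
ee_rot: [0.36, 0.933, 0.0, 0.001]
ft_force: [0.1, 0.5, -0.4]
width: 0.0363
grasp_force: 60.1
t 32.3 turn [0.003 0.014 0.002] shift [-0.002 -0.002 -0.482] pos [ 0.4292 -0.0279  0.092 ] w 0.0363 F [ 0.1  0.5 -0.4] q6 -0.96
```

Free of force with the bottom 10 mm below the tips. Lower to home, release, rise.

```bash
python3 -m inch '[[0,0,0,0,0,-0.1,0],[0,0,0,0,0,-0.1,0],[0,0,0,0,0,-0.1,0],[0,0,0,0,0,-0.1,0],[0,0,0,0,0,-0.04,0],[0,0,0,0,0,-0.02,0],[0,0,0,0,0,0,0],[0,0,0,0,0,0,0],[0,0,0,0,0,0,0],[0,0,0,0,0,0,0]]'
python3 to.py 0.4291 -0.028 0.0679 -0.737
```

```text
t: 33.3
ee_pos: [0.4292, -0.0279, 0.0689]
ee_rot: [0.36, 0.933, 0.0, 0.001]
ft_force: [-1.5, -0.1, -1.2]
width: 0.0363
grasp_force: 60.1
t 33.3 turn [0.002 0.013 0.002] shift [-0.002 -0.002 -0.021] pos [ 0.4292 -0.0279  0.0689] w 0.0363 F [-1.5 -0.1 -1.2] q6 -0.96
```

```bash
python3 -m inch '[[0,0,0,0,0,-0.02,0],[0,0,0,0,0,0,0],[0,0,0,0,0,0,0.75],[0,0,0,0,0,0,0.75],[0,0,0,0,0,0,0.75],[0,0,0,0,0,0.2,0.75],[0,0,0,0,0,0.4,0.75],[0,0,0,0,0,0.5,0.75],[0,0,0,0,0,0.5,0.75],[0,0,0,0,0,0.2,0.75]]'
python3 holes.py lift_third 0.040 -.738
python3 - <<'E'
from h import *
a=env.capture('side');env.capture('top')
r=env.trace('side','lift_third');m=env.camera_model('side')
print([fit('lift_third',[(m,r[0]['pixels'].astype(float))],[.4286,-.0276,-.737],z)for z in(.04,.046)])
E
python3 to.py 0.5946 0.1603 0.16 -0.955
```

```text
t: 34.3
ee_pos: [0.4298, -0.028, 0.1608]
ee_rot: [0.36, 0.933, 0.0, 0.002]
ft_force: [0.8, 0.5, -0.8]
width: 0.0642
grasp_force: 0.0
lift_third 0.63 [230, 104, 56, 189] fit [ 0.4278 -0.0276 -0.7268] 0.075
[(array([ 0.42811568, -0.02888985, -0.74295048]), np.float64(0.10959170573245947)), (array([ 0.42584157, -0.03657975, -0.72810954]), np.float64(0.12035437197570509))]
t 34.55 turn [-2.000e-03 -9.000e-03 -2.722e+00] shift [3.318 3.763 0.069] pos [ 0.4287 -0.0278  0.1566] w 0.064 F [-0.3  0.5  0.4] q6 -0.96
```

```bash
python3 -m inch '[[0,0,-0.34,0.4,0.46,0.06,0.65],[0,0,-0.34,0.42,0.47,0,0.65],[0,0,-0.34,0.42,0.47,0,0.65],[0,0,-0.34,0.42,0.47,0,0.65],[0,0,-0.34,0.42,0.47,0,0.65],[0,0,-0.34,0.42,0.47,0,0.65],[0,0,-0.34,0.42,0.47,0,0.65],[0,0,-0.34,0.4,0.48,0,0.65],[0,0,0,0,0,0,0.65],[0,0,0,0,0,0,0.65]]'
python3 holes.py lift_keel 0 -.955;python3 to.py 0.5946 0.1603 0.028 -0.955
```

```text
t: 35.55
ee_pos: [0.5947, 0.1603, 0.159]
ee_rot: [0.459, 0.888, -0.001, -0.001]
ft_force: [-0.4, -0.4, -0.7]
width: 0.0557
grasp_force: 0.0
lift_keel 0.58 [240, 114, 40, 151] fit [ 0.5948  0.1598 -0.9486] 0.059
t 35.65 turn [ 0.009 -0.007 -0.003] shift [ 2.000e-03  1.500e-02 -2.639e+00] pos [0.5945 0.1596 0.1599] w 0.0553 F [-0.3 -0.3  1. ] q6 -0.39
```

```bash
python3 -m inch '[[0,0,0.06,0,0,-0.3,0.65],[0,0,0,0,0,-0.4,0.65],[0,0,0,0,0,-0.4,0.65],[0,0,0,0,0,-0.4,0.65],[0,0,0,0,0,-0.4,0.65],[0,0,0,0,0,-0.4,0.65],[0,0,0,0,0,-0.25,0.65],[0,0,0,0,0,-0.09,0.65],[0,0,0,0,0,0,0.65],[0,0,0,0,0,0,0.65]]'
python3 to.py 0.5948 0.1598 0.0275 -0.95
python3 -m inch '[[0,0,0,0,0,0,0],[0,0,0,0,0,0,0],[0,0,0,0,0,0,0],[0,0,0,0,0,0,0],[0,0,0,0,0,0,0],[0,0,0,0,0,0,0],[0,0,0,0,0,0,0],[0,0,0,0,0,0,0],[0,0,0,0,0,0,0],[0,0,0,0,0,0,0]]'
python3 to.py 0.5948 0.1598 0.16 -0.95
```

```text
t: 36.65
ee_pos: [0.5955, 0.1601, 0.0296]
ee_rot: [0.457, 0.889, 0.0, 0.001]
ft_force: [-0.3, 0.0, 0.3]
width: 0.0552
grasp_force: 0.0
t 36.65 turn [0.001 0.022 0.   ] shift [-0.014 -0.006 -0.042] pos [0.5955 0.1601 0.0296] w 0.0552 F [-0.3  0.   0.3] q6 -0.4
t: 37.65
ee_pos: [0.5957, 0.1603, 0.0299]
ee_rot: [0.457, 0.889, 0.001, 0.001]
ft_force: [-0.2, -0.3, 7.6]
width: 0.028
grasp_force: 59.9
t 37.65 turn [-0.     0.029 -0.001] shift [-0.017 -0.009  2.602] pos [0.5957 0.1603 0.0299] w 0.028 F [-0.2 -0.3  7.6] q6 -0.4
```

```bash
python3 -m inch '[[0,0,0,0,0,0.2,0],[0,0,0,0,0,0.4,0],[0,0,0,0,0,0.5,0],[0,0,0,0,0,0.5,0],[0,0,0,0,0,0.5,0],[0,0,0,0,0,0.4,0],[0,0,0,0,0,0.1,0],[0,0,0,0,0,0,0],[0,0,0,0,0,0,0],[0,0,0,0,0,0,0]]'
python3 wsnap.py; python3 - <<'E'
import cv2
im=cv2.imread('pics/w7.png');cv2.imwrite('pics/w8c.png',cv2.resize(im[90:350,180:340],None,fx=2,fy=2))
E
python3 to.py 0.429 -0.028 0.16 -0.737
```

```text
t: 38.65
ee_pos: [0.5947, 0.16, 0.1575]
ee_rot: [0.457, 0.889, -0.001, -0.0]
ft_force: [0.2, -0.1, -0.1]
width: 0.0281
grasp_force: 59.2
t 38.7 turn [ 0.01  -0.01   2.662] shift [-3.315 -3.76   0.048] pos [0.5948 0.16   0.1576] w 0.0279 F [ 0.2 -0.2 -0.9] q6 -0.4
```

View pics/w8c.png

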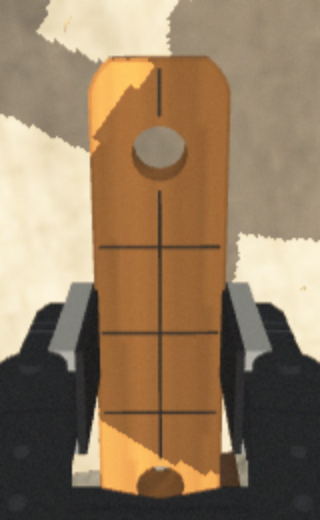

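The keel lift is held straight, stern hole at pixel (260,167), so the offset is close to zero. Carry it over the board.

```bash
python3 inhand.py 260 167 .0299; python3 -m inch '[[0,0,0.29,-0.36,-0.4,0,0],[0,0,0.3,-0.37,-0.42,0,0],[0,0,0.3,-0.37,-0.42,0,0],[0,0,0.3,-0.37,-0.42,0,0],[0,0,0.3,-0.37,-0.42,0,0],[0,0,0.3,-0.37,-0.42,0,0],[0,0,0.3,-0.37,-0.42,0,0],[0,0,0.29,-0.37,-0.42,0,0],[0,0,0.28,-0.36,-0.42,0,0],[0,0,0,0,0,0,0]]'
python3 -m inch '[[0,0,0,0,0,-0.2,0],[0,0,0,0,0,-0.3,0],[0,0,0,0,0,-0.2,0],[0,0,0,0,0,0,0],[0,0,0,0,0,0,0],[0,0,0,0,0,0,0],[0,0,0,0,0,0,0],[0,0,0,0,0,0,0],[0,0,0,0,0,0,0],[0,0,0,0,0,0,0]]'
python3 to.py 0.429 -0.028 0.0839 -0.737
```

```text
[ 0.0424 -0.0005  0.0159]
t: 39.7
ee_pos: [0.4282, -0.0294, 0.1584]
ee_rot: [0.361, 0.933, -0.0, 0.0]
ft_force: [-0.3, -0.2, -1.2]
width: 0.0284
grasp_force: 59.4
t: 40.7
ee_pos: [0.4297, -0.0279, 0.1239]
ee_rot: [0.36, 0.933, 0.0, 0.001]
ft_force: [-0.8, 0.2, -0.7]
width: 0.0282
grasp_force: 59.4
t 40.7 turn [0.002 0.013 0.004] shift [-0.014 -0.002 -0.801] pos [ 0.4297 -0.0279  0.1239] w 0.0282 F [-0.8  0.2 -0.7] q6 -0.96
```

```bash
python3 -m inch '[[0,0,0,-0.02,0.01,-0.2,0],[0,0,0,0,0,-0.1,0],[0,0,0,0,0,-0.1,0],[0,0,0,0,0,-0.1,0],[0,0,0,0,0,-0.1,0],[0,0,0,0,0,0,0],[0,0,0,0,0,0,0],[0,0,0,0,0,0,0],[0,0,0,0,0,0,0],[0,0,0,0,0,0,0]]'
python3 to.py 0.4285 -0.0275 0.0839 -0.737
```

```text
t: 41.7
ee_pos: [0.4287, -0.0274, 0.094]
ee_rot: [0.36, 0.933, 0.0, 0.001]
ft_force: [0.2, -0.2, -1.5]
width: 0.028
grasp_force: 59.4
t 41.7 turn [0.002 0.014 0.003] shift [-0.004 -0.002 -0.202] pos [ 0.4287 -0.0274  0.094 ] w 0.028 F [ 0.2 -0.2 -1.5] q6 -0.96
```

```bash
python3 -m inch '[[0,0,0,0,0,-0.08,0],[0,0,0,0,0,-0.08,0],[0,0,0,0,0,-0.03,0],[0,0,0,0,0,0,0],[0,0,0,0,0,0,0],[0,0,0,0,0,0,0],[0,0,0,0,0,0,0],[0,0,0,0,0,0,0],[0,0,0,0,0,0,0],[0,0,0,0,0,0,0]]'
python3 to.py 0.4285 -0.0275 0.0839 -0.737
```

```text
t: 42.7
ee_pos: [0.4286, -0.0274, 0.0843]
ee_rot: [0.36, 0.933, 0.0, 0.0]
ft_force: [0.4, -0.8, -0.5]
width: 0.0283
grasp_force: 59.3
t 42.7 turn [0.002 0.011 0.003] shift [-0.003 -0.002 -0.009] pos [ 0.4286 -0.0274  0.0843] w 0.0283 F [ 0.4 -0.8 -0.5] q6 -0.96
```

Nearly home (0.4 mm); release, rise and look.

```bash
python3 -m inch '[[0,0,0,0,0,-0.01,0],[0,0,0,0,0,0,0.65],[0,0,0,0,0,0,0.65],[0,0,0,0,0,0,0.65],[0,0,0,0,0,0,0.65],[0,0,0,0,0,0.3,0.65],[0,0,0,0,0,0.5,0.65],[0,0,0,0,0,0.5,0.65],[0,0,0,0,0,0.5,0.65],[0,0,0,0,0,0.4,0.65]]'
python3 -m inch '[[0,0,0,0.2,0.5,0.4,0.65],[0,0,0,0.2,0.5,0.4,0.65],[0,0,0,0.2,0.5,0,0.65],[0,0,0,0.2,0.5,0,0.65],[0,0,0,0.2,0.5,0,0.65],[0,0,0,0,0,0,0.65],[0,0,0,0,0,0,0.65],[0,0,0,0,0,0,0.65],[0,0,0,0,0,0,0.65],[0,0,0,0,0,0,0.65]]'
python3 - <<'E'
from h import *
a=env.capture('side');b=env.capture('top')
cv2.imwrite('pics/c9.png',np.hstack([cv2.resize(a[130:300,160:340,::-1],(400,378),interpolation=cv2.INTER_CUBIC),cv2.resize(b[170:290,270:430,::-1],(400,300),interpolation=cv2.INTER_CUBIC)[:].copy() if 0 else cv2.resize(b[150:301,270:430,::-1],(400,378),interpolation=cv2.INTER_CUBIC)]))
E
```

```text
t: 43.7
ee_pos: [0.4287, -0.0274, 0.1966]
ee_rot: [0.36, 0.933, 0.0, 0.001]
ft_force: [0.7, -0.1, 1.1]
width: 0.0554
grasp_force: 0.0
t: 44.7
ee_pos: [0.4785, 0.0971, 0.2341]
ee_rot: [0.361, 0.933, 0.0, 0.001]
ft_force: [0.1, 0.5, -0.1]
width: 0.055
grasp_force: 0.0
```

View pics/c9.png

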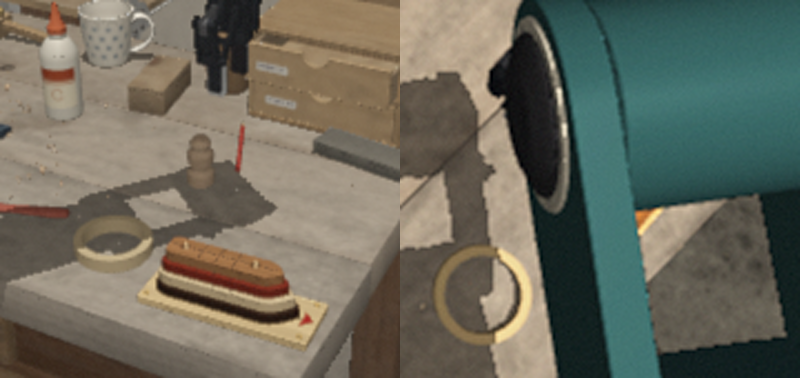

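The side view shows the four lifts stacked flat in order, dowel tips showing and bows at the red arrow. The finial and glue are upright, and the gripper is clear.

```bash
python3 -c "
from workcell import env
print(env.sign_off())"
```

```text
the job is handed in; nothing more can be done
None
```

The four lifts are stacked dry on the dowels in order, deck to keel, bows to the red arrow; the last side view showed them lying flat and the finial and glue bottle upright, and the job is handed in at about 45 s (no verdict was returned).

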